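# Open the glass-sample case

### The arm

A 7-joint arm with a two-finger parallel gripper is mounted at the origin on the work surface. World frame = base frame: x ahead of the robot, y to its left, z up, the work surface at z = 0. Lengths are in m, angles in rad, forces in N, time in s.
With the tool pointing down it reaches from about 0.425 to 1.025 m from the base axis. Payload 3.6 kg.
Tool frame: the origin (TCP) lies midway between the tips of the shut fingers; the grasp point (between the pads) lies 19 mm behind it; z points along the fingers, y is the line along which they close (so a half turn about z gives the same grasp; the last joint's range is limited). The gripper opens to 85 mm and grips with 20 to 120 N. Pads are 22 mm wide; open, the fingers measure 114 mm over their backs; the gripper's body (76 mm by 85 mm) begins 54 mm behind the grasp point. The pads swing forward as they close: fully open they stand 13 mm farther back than shut.
Start: joints at [1.171, 0.591, 0.048, 1.609, -0.033, 0.943, -0.034], TCP at [0.219, -0.691, 0.231] pointing down, gripper open.
Joint ranges: [-2.69, 2.69], [-0.47, 2.24], [-1.27, 1.36], [0.19, 2.51], [-1.53, 4.68], [0.08, 2.07], [-3.09, 3.09]. Speed limits (rad/s): [2.57, 2.57, 3.14, 3.14, 3.14, 3.14, 3.14].

### API

Orientations are given as a unit quaternion [w, x, y, z].
In Python, from cell import get_obs, capture, hand_in gives the robot as it stands. The module is installed in compiled form; this text tells all that it offers.
- The arm moves only by the shell command python3 -m pendant 'ROWS'. ROWS is JSON, a list of rows, each an object with "gripper": the finger opening in mm, from 0 to 85.4; "dp": the shift along the tool's x, y, z in mm, a list of three; "angular": the turn, a rotation vector about the tool's x, y, z in rad, a list of three. A call has 1 to 10 rows; each row shifts and turns the commanded pose from where the row before left it, along the tool's axes as they then stand; what a row does not reach is not made up. A row lasts 1/8 s, in which the tool goes at most 62.5 mm and 10.7 degrees, less where a joint would pass 70% of its speed; a pose out of reach is approached as far as the arm can. A call with a gripper value outside its range is refused whole. The fingers move at their own pace and stop on an object; the grip force is fixed at half the most. Time passes only in rows, so rows that do not move let the fingers close. It gives the time, the measured TCP pose, the force, the opening and the grip force at its end, in the units of the state.
- get_obs(): the state, without advancing time (a new reading comes with each control period).
- capture(name): name is "scene" or "top" or "wrist"; returns a dict with "img" (480x640x3 uint8, red, green, blue), "K" (3x3 intrinsics, pixels), "R" (3x3) and "t" (3): a world point X has camera coordinates R X + t. Camera axes: x right, y down, z forward; pixel columns grow to the right and rows downward; lengths in m; the calibration is good to about 2 mm. A picture is of the moment at which its call begins. There is no depth.
- hand_in(): hands the job in; it is judged then, once.
The state is a dict: "clock": time; "joint_positions": joint angles; "qvel": joint speeds; "joint_torque": joint torques, N m; "position": TCP position; "orientation": TCP orientation; "ft_force": force on the tool from outside, world axes, zero at the start; "torque": the same for the moment, N m; "gripper_width": finger opening in m; "grasp_force": force on a finger pad.
Only numpy, scipy, OpenCV 4.12 (cv2) and the standard library are available. Lean on these libraries where they do the work, as an engineer would, in place of code of your own. Each camera call takes 0.05 s, during which the arm holds its last target. There are 200 camera calls.

### The job

Open the blue case of glass samples without grasping anything: with the fingertips press the red release tab down until the lid springs ajar, then push the lid up and over until it rests fully open, and move the hand clear. Leave the case standing where it is (do not lift, drag or tip it) and leave the jar, the tub and the copper foil roll alone.

Things in the scene. Friction and masses are not known exactly. Their poses are not given: they have to be found in the camera images.
- case: Blue steel box of coloured glass samples, loose on the table, 2.2 kg. Origin: on the table under the middle of the box; +x points from the red tab to the hinge, +y along the hinge, z up. The box spans x -55 to 55 mm, y -80 to 80 mm and is 55 mm high (61 mm with its shut lid); its grey base plate, 8 mm thick, spans x -122 to 63 mm (so it also lies under the tab), y -85 to 85 mm. The mechanism is the same on every start; the case's position and yaw vary.
- tab_pad (a point): The point to press: on the top face of the red release tab's pad, 35 mm above the table and 104 mm from the case's origin toward the case's -x at rest. The pad is 50 mm wide (case y) and its level top spans case x -71 to -120 mm, with 24 mm of free height under it; at x -62 to -71 mm an upright red catch rises from it to 66 mm above the table, hooking over the lid's front edge. Moves and turns with the tab.
- tab (a joint): Angle of the release tab about a pivot along case y at case x -60 mm, z 35 mm: 0 at rest (sprung back up), grows as the pad is pressed down; end stop at 0.32 rad. At about 0.2 rad (pad point about 9 mm down) the catch lets go of the lid; at the stop the point is 14 mm down. Pressing there takes about 2 N at first and 4.5 N at the stop.
- lid_hinge (a point): Middle of the lid's hinge axis, which runs along case y at case x 58 mm, 58 mm above the table. Its axes are the case's.
- lid_edge (a point): Middle of the lid's front edge, on its underside, 120 mm from the hinge axis; moves and turns with the lid. The lid is a flat plate, 160 mm wide (case y), 6 mm thick, 0.12 kg, blue, with six coloured glass squares on top. Its lifting spring is a steel leaf under it near the hinge, 60 mm to the case +y side; the samples inside stay below the rim.
- lid (a joint): Opening angle of the lid: 0 shut and latched. Once released a spring lifts it to about 0.75 rad (front edge about 140 mm above the table) and it stays there, ajar; pushed further it swings freely (slightly damped), falls back to 0.75 rad if left before upright (1.57 rad), and beyond upright falls on to its stop at 1.95 rad, fully open, where it stays. Fully open it reaches 45 mm behind the hinge axis.
- jar: Loose glass jar with a red cap, 60 mm in diameter, 78 mm high; origin at the centre of its underside. To be left alone.
- tub: Loose white tub with a yellow cap, 68 mm in diameter, 52 mm high; origin at the centre of its underside. To be left alone.
- foil_roll: Loose roll of copper foil lying flat, 72 mm in diameter, 22 mm high, with a 38 mm hole; origin at the centre of its underside. To be left alone. These three stand beside the case, each 140 mm or more to a side of the case's centre line; which stands where varies.

How it is judged:
On the way, in this order (a step that is already met when the one before it is completed fails the run):
1. the red tab is pressed down (value of joint tab above 0.1 rad and value of joint lid below 0.3 rad).
2. the lid has sprung ajar (value of joint lid above 0.5 rad), for 0.1 s.
At the end, for the whole second after the job is handed in: The lid rests fully open (beyond 1.8 rad of 1.95), the tab has sprung back (below 0.06 rad), the case stands flat within 30 mm of where it was, and the jar, tub and foil roll stand within 20 mm of where they were (value of joint lid above 1.8 rad and value of joint tab below 0.06 rad and angle between case's own z axis and vertical below 0.05 rad and distance of case from where it was at the start of the episode below 0.03 m and linear speed of case below 0.02 m/s and distance of each of jar, tub, foil_roll from where it was at the start of the episode below 0.02 m and angle between each of jar, tub, foil_roll's own z axis and vertical below 0.1 rad); the robot touches nothing.
It fails at once if the case is lifted, tipped or dragged (raised over 10 mm, tilted over 0.12 rad or moved over 30 mm) (height (world z) of case above 0.01 m or angle between case's own z axis and vertical above 0.12 rad or distance of case from where it was at the start of the episode above 0.03 m).
It fails at once if the jar, tub or foil roll is lifted, tipped or moved over 20 mm (distance of any of jar, tub, foil_roll from where it was at the start of the episode above 0.02 m or angle between any of jar, tub, foil_roll's own z axis and vertical above 0.25 rad).
It also fails if it takes over 40 s, if anything falls off the work surface, if the arm or the gripper's body presses on something with over 40 N, if the wrist force passes 120 N, or if a joint passes its speed limit or range.

## Working session

There is one attempt and no reset: what is moved stays moved. The work goes in short steps, Python scripts to look and compute and a shell command to move; the robot and the scene stay as the last step left them, time stands still between calls to the robot, and variables do not carry over. Pictures are saved under pics/ and viewed, at most 10 in all, crops included, and the job is handed in when it is done.

```bash
mkdir -p pics
python3 - <<'E'
from cell import *
import cv2,numpy as np
o=get_obs();print({k:np.round(v,3) for k,v in o.items()})
for n in("scene","top"):
    c=capture(n);cv2.imwrite(f"pics/{n}0.png",c["img"][:,:,::-1]);print(n,c["K"].round(1).tolist(),(-c["R"].T@c["t"]).round(3),c["R"].round(2).tolist())
E
```

```text
{'clock': np.float64(0.0), 'joint_positions': array([ 1.171,  0.592,  0.048,  1.61 , -0.033,  0.943, -0.034]), 'qvel': array([-0.001,  0.001, -0.002,  0.   ,  0.   , -0.001,  0.003]), 'joint_torque': array([ 0.0000e+00, -5.4870e+01,  1.5470e+00, -1.9813e+01,  9.0000e-03,
        9.0000e-03, -0.0000e+00]), 'position': array([ 0.219, -0.69 ,  0.23 ]), 'orientation': array([-0.001,  0.988,  0.153, -0.   ]), 'ft_force': array([ 0.05 ,  0.11 , -0.597]), 'torque': array([ 0.01 ,  0.032, -0.018]), 'grasp_force': np.float64(0.0), 'gripper_width': np.float64(0.085)}
scene [[446.8, 0.0, 323.0], [0.0, 446.8, 236.1], [0.0, 0.0, 1.0]] [ 0.866 -0.361  0.549] [[0.77, 0.64, 0.01], [0.43, -0.52, -0.74], [-0.46, 0.57, -0.67]]
top [[552.3, 0.0, 323.3], [0.0, 552.3, 241.2], [0.0, 0.0, 1.0]] [0.497 0.041 0.966] [[0.01, -1.0, 0.01], [-1.0, -0.01, -0.05], [0.05, -0.01, -1.0]]
```

View pics/top0.png

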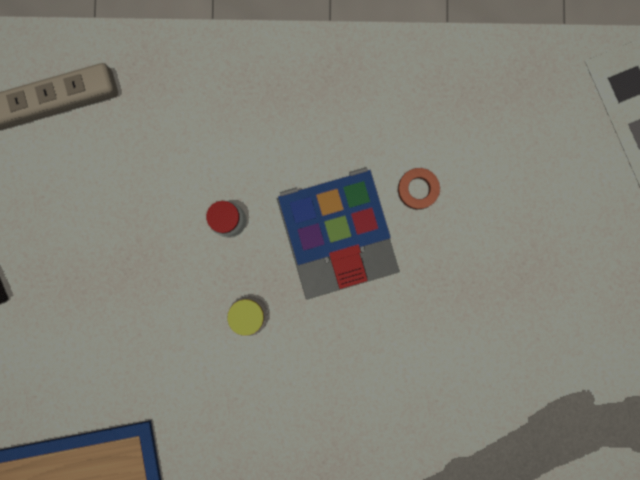

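View pics/scene0.png

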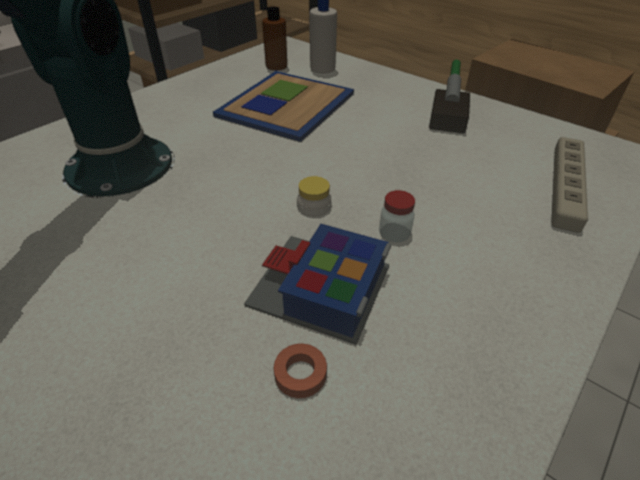

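The top view shows the case with its lid centred near (334,218), the red tab toward the robot at (349,267), the jar at (223,217), the tub at (245,317) and the foil roll at (419,188). The scene view agrees, and the area around the tab is free.

```bash
cat > h.py <<'E'
from cell import *
import cv2,numpy as np
def cast(c,uv,z):
    uv=np.atleast_2d(uv).astype(float);d=np.c_[uv,np.ones(len(uv))]@np.linalg.inv(c["K"]).T@c["R"]
    o=-c["R"].T@c["t"];return o+d*((z-o[2])/d[:,2])[:,None]
def big(m,roi):
    k=np.zeros_like(m);x0,y0,x1,y1=roi;k[y0:y1,x0:x1]=m[y0:y1,x0:x1]
    return k
E
python3 - <<'E'
from h import *
from scipy.spatial.transform import Rotation as R
c=capture("top");h=cv2.cvtColor(c["img"],cv2.COLOR_RGB2HSV)
roi=(270,150,410,310)
b=big(cv2.inRange(h,(105,120,40),(125,255,255)),roi)
pts=cv2.findNonZero(b)[:,0]
P=cast(c,pts,.061)[:,:2]
r=cv2.minAreaRect(P.astype(np.float32)*1000);print("lid",r,cv2.boxPoints(r).round(1).tolist())
rd=big(cv2.inRange(h,(0,150,60),(8,255,255))|cv2.inRange(h,(174,150,60),(180,255,255)),(300,240,410,310))
n,l,s,ce=cv2.connectedComponentsWithStats(rd);i=1+s[1:,4].argmax()
q=cv2.findNonZero((l==i).astype(np.uint8))[:,0]
r2=cv2.minAreaRect((cast(c,q,.035)[:,:2]*1000).astype(np.float32));print("tab",s[i],r2,cv2.boxPoints(r2).round(1).tolist())
# glass square centroids by saturation, non-blue
g=big(cv2.inRange(h,(0,100,40),(104,255,255)),roi)
n,l,s,ce=cv2.connectedComponentsWithStats(g)
for j in range(1,n):
    if s[j,4]>80: print(s[j],(cast(c,ce[j],.062)*1000).round(1))
g=big(cv2.inRange(h,(0,0,30),(180,60,125)),roi)
n,l,s,ce=cv2.connectedComponentsWithStats(g)
for j in range(1,n):
    if s[j,4]>80: 
        q=cv2.findNonZero((l==j).astype(np.uint8))[:,0];r3=cv2.minAreaRect((cast(c,q,.008)[:,:2]*1000).astype(np.float32));print("plate",s[j],r3,cv2.boxPoints(r3).round(1).tolist())
for nm,lo,hi,z in(("tub",(22,120,80),(35,255,255),.052),("jar",(0,150,60),(8,255,255),.078),("roll",(0,80,80),(15,190,255),.022)):
    m=cv2.inRange(h,lo,hi);n,l,s,ce=cv2.connectedComponentsWithStats(m)
    print(nm,[(cast(c,ce[j],z)[0]*1000).round().tolist() for j in range(1,n) if s[j,4]>300])
o=get_obs();print(R.from_quat(o["orientation"],scalar_first=True).as_matrix().round(3))
E
```

```text
lid ((584.4808959960938, 20.229507446289062), (115.60911560058594, 156.51260375976562), 16.965953826904297) [[506.3999938964844, 78.19999694824219], [552.0, -71.5], [662.5999755859375, -37.79999923706055], [616.9000244140625, 111.9000015258789]]
tab [ 330  245   37   43 1043] ((503.7918701171875, -6.358226776123047), (61.273582458496094, 50.22901153564453), 16.94641876220703) [[467.20001220703125, 8.699999809265137], [481.79998779296875, -39.29999923706055], [540.4000244140625, -21.5], [525.7999877929688, 26.600000381469727]]
[398 171  12  36 279] [[632.6 -96.4  62. ]]
[343 180  28  28 544] [[622.8 -16.7  62. ]]
[317 190  26  25 453] [[609.3  27.3  62. ]]
[325 217  25  24 413] [[565.4  14.   62. ]]
[ 330  246   37   43 1085] [[502.4  -4.5  62. ]]
plate [ 276  167  124  133 2970] ((563.271728515625, 11.881828308105469), (194.8896942138672, 174.15948486328125), 16.983814239501953) [[444.6000061035156, 66.69999694824219], [495.5, -99.9000015258789], [681.9000244140625, -42.900001525878906], [631.0, 123.5999984741211]]
tub [[419.0, 164.0, 52.0]]
jar [[582.0, 200.0, 78.0], [503.0, -3.0, 78.0]]
roll [[640.0, -127.0, 22.0], [587.0, 211.0, 22.0], [502.0, -7.0, 22.0]]
[[ 0.953  0.302 -0.001]
 [ 0.302 -0.953  0.002]
 [-0.    -0.002 -1.   ]]
```

```bash
python3 -m pendant '[{"gripper":0,"dp":[38,-47,0],"angular":[0,0,0]},{"gripper":0,"dp":[38,-47,0],"angular":[0,0,0]},{"gripper":0,"dp":[38,-47,0],"angular":[0,0,0]},{"gripper":0,"dp":[38,-47,0],"angular":[0,0,0]},{"gripper":0,"dp":[38,-47,0],"angular":[0,0,0]},{"gripper":0,"dp":[38,-47,0],"angular":[0,0,0]},{"gripper":0,"dp":[38,-47,0],"angular":[0,0,0]},{"gripper":0,"dp":[38,-47,0],"angular":[0,0,0]},{"gripper":0,"dp":[38,-47,0],"angular":[0,0,0]},{"gripper":0,"dp":[0,0,0],"angular":[0,0,0]}]'
cat >> h.py <<'E'
from scipy.spatial.transform import Rotation as Rot
def to(cx,cy,z):
    a=.296;o=get_obs();M=Rot.from_quat(o["orientation"],scalar_first=True).as_matrix()
    C=np.array([[np.cos(a),-np.sin(a)],[np.sin(a),np.cos(a)]]);p=o["position"]*1000
    w=np.r_[np.array([587,20])+C@[cx,cy],z]
    print("clock",o["clock"],"case xyz",(C.T@(p[:2]-[587,20])).round(1),p[2].round(1),"tool dp",(M.T@(w-p)).round(1),"F",o["ft_force"].round(2),"w",round(o["gripper_width"],4),"yaw",np.arctan2(M[1,0],M[0,0]).round(3))
E
python3 -c "from h import *;to(-110,0,45)"
```

```text
clock: 1.4
position: [0.4192, -0.1795, 0.2314]
orientation: [-0.001, 0.987, 0.158, 0.001]
ft_force: [-0.7, -1.6, 0.3]
gripper_width: 0.0001
grasp_force: 0.0
clock 1.4 case xyz [-218.7 -141.9] 231.4 tool dp [ 111.4 -139.3  186.8] F [-0.75 -1.61  0.3 ] w 0.0001 yaw 0.317
```

```bash
python3 -m pendant '[{"gripper":0,"dp":[37,-46,0],"angular":[0,0,0]},{"gripper":0,"dp":[37,-46,0],"angular":[0,0,0]},{"gripper":0,"dp":[37,-47,0],"angular":[0,0,0]},{"gripper":0,"dp":[0,0,40],"angular":[0,0,0.02]},{"gripper":0,"dp":[0,0,50],"angular":[0,0,0]},{"gripper":0,"dp":[0,0,40],"angular":[0,0,0]},{"gripper":0,"dp":[0,0,30],"angular":[0,0,0]},{"gripper":0,"dp":[0,0,0],"angular":[0,0,0]},{"gripper":0,"dp":[0,0,0],"angular":[0,0,0]}]'
python3 - <<'E'
from h import *
to(-110,0,22)
for n in("scene","wrist"): cv2.imwrite(f"pics/{n}1.png",capture(n)["img"][:,:,::-1])
a=cv2.imread("pics/scene1.png")[180:420,180:440];b=cv2.imread("pics/wrist1.png")
cv2.imwrite("pics/both1.png",np.hstack([cv2.resize(a,(433,400)),cv2.resize(b,(367,275)).copy() if 0 else cv2.copyMakeBorder(cv2.resize(b,(367,275)),0,125,0,0,cv2.BORDER_CONSTANT)]))
E
```

```text
clock: 2.52
position: [0.4816, -0.0194, 0.072]
orientation: [0.0, 0.99, 0.142, 0.0]
ft_force: [-0.9, -0.9, -0.0]
gripper_width: 0.0001
grasp_force: 0.0
clock 2.525 case xyz [-112.3   -6.9] 72.0 tool dp [ 2.2 -7.  50. ] F [-0.94 -0.94 -0.04] w 0.0001 yaw 0.286
```

View pics/both1.png

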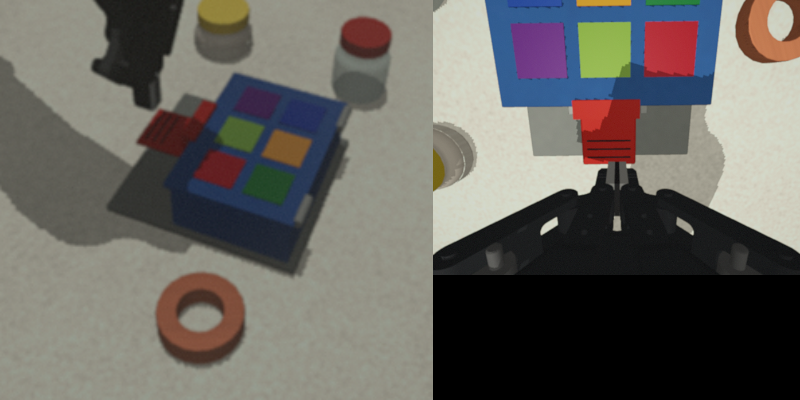

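The wrist view (right half) shows the fingertips at about (617,165), just in front of and a little to the right of the tab's middle (609,135). I'll shift slightly and press.

```bash
python3 -m pendant '[{"gripper":0,"dp":[5,-7,0],"angular":[0,0,0]},{"gripper":0,"dp":[0,0,15],"angular":[0,0,0]},{"gripper":0,"dp":[0,0,15],"angular":[0,0,0]},{"gripper":0,"dp":[0,0,5],"angular":[0,0,0]},{"gripper":0,"dp":[0,0,5],"angular":[0,0,0]},{"gripper":0,"dp":[0,0,5],"angular":[0,0,0]},{"gripper":0,"dp":[0,0,4],"angular":[0,0,0]},{"gripper":0,"dp":[0,0,0],"angular":[0,0,0]},{"gripper":0,"dp":[0,0,0],"angular":[0,0,0]},{"gripper":0,"dp":[0,0,0],"angular":[0,0,0]}]'
python3 - <<'E'
from h import *
to(-107,0,22)
cv2.imwrite("pics/scene2.png",cv2.resize(capture("scene")["img"][140:420,180:460,::-1],(560,560)))
E
```

```text
clock: 3.88
position: [0.4845, -0.0101, 0.0241]
orientation: [0.0, 0.99, 0.143, 0.001]
ft_force: [-3.4, 0.7, 22.5]
gripper_width: -0.0001
grasp_force: 11.2
clock 3.875 case xyz [-106.8    1.1] 24.1 tool dp [-0.2  1.1  2.1] F [-3.42  0.68 22.47] w -0.0001 yaw 0.287
```

View pics/scene2.png

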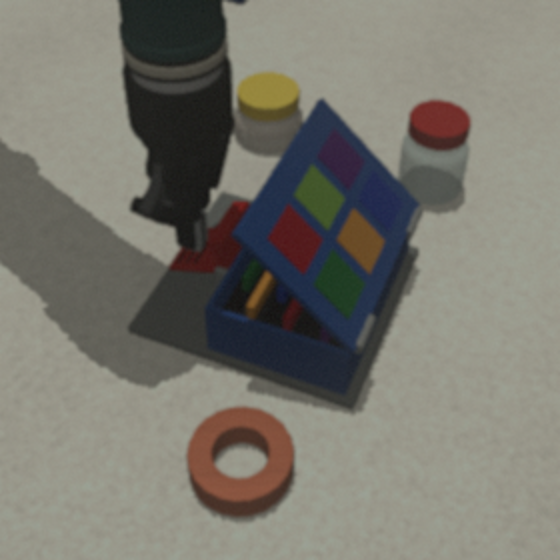

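The lid has sprung ajar and its front edge is clear of the hand, with the fingertip still on the tab near (190,245). Next I'll raise the hand and approach the lid edge from the front.

```bash
python3 -m pendant '[{"gripper":0,"dp":[0,0,-15],"angular":[0,0,0]},{"gripper":0,"dp":[0,0,-38],"angular":[0,0,0]},{"gripper":0,"dp":[0,0,-38],"angular":[0,0,0]},{"gripper":0,"dp":[0,0,0],"angular":[0,0,0]},{"gripper":0,"dp":[20,0,0],"angular":[0,0,0]},{"gripper":0,"dp":[20,0,0],"angular":[0,0,0]},{"gripper":0,"dp":[12,0,0],"angular":[0,0,0]},{"gripper":0,"dp":[0,0,0],"angular":[0,0,0]},{"gripper":0,"dp":[0,0,0],"angular":[0,0,0]}]'
python3 - <<'E'
from h import *
to(-45,0,115)
cv2.imwrite("pics/scene3.png",cv2.resize(capture("scene")["img"][140:420,180:460,::-1],(560,560)))
E
```

```text
clock: 5.05
position: [0.5323, 0.0039, 0.1127]
orientation: [0.0, 0.99, 0.143, -0.001]
ft_force: [-0.7, -0.5, -0.7]
gripper_width: -0.0003
grasp_force: 0.0
clock 5.05 case xyz [-57.    0.5] 112.7 tool dp [12.   0.4 -2.3] F [-0.66 -0.55 -0.7 ] w -0.0003 yaw 0.287
```

View pics/scene3.png

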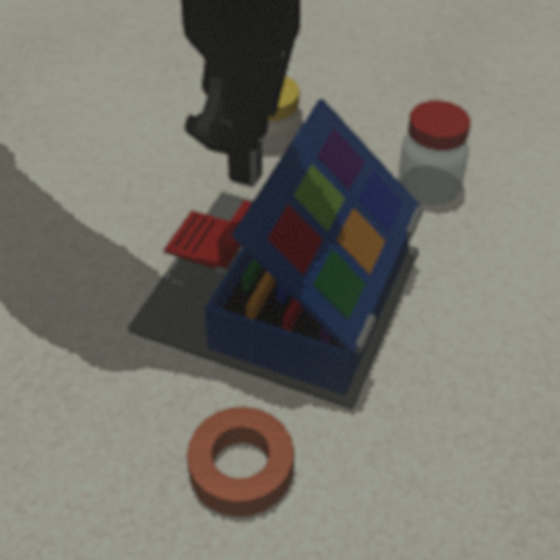

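The hand is clear, the tab has sprung back up, at (200,235), and the lid is ajar. I'll push it up along its arc.

```bash
python3 -m pendant '[{"gripper":0,"dp":[16,0,-2],"angular":[0,0,0]},{"gripper":0,"dp":[9,0,-8],"angular":[0,0,0]},{"gripper":0,"dp":[9,0,-8],"angular":[0,0,0]},{"gripper":0,"dp":[10,0,-6],"angular":[0,0,0]},{"gripper":0,"dp":[11,0,-6],"angular":[0,0,0]},{"gripper":0,"dp":[11,0,-4],"angular":[0,0,0]},{"gripper":0,"dp":[12,0,-4],"angular":[0,0,0]},{"gripper":0,"dp":[0,0,0],"angular":[0,0,0]}]'
python3 - <<'E'
from h import *
to(75,0,155)
cv2.imwrite("pics/scene4.png",cv2.resize(capture("scene")["img"][140:420,180:460,::-1],(560,560)))
E
```

```text
clock: 6.1
position: [0.6104, 0.0269, 0.1517]
orientation: [-0.0, 0.99, 0.143, 0.001]
ft_force: [0.4, -0.7, -0.6]
gripper_width: -0.0001
grasp_force: 0.0
clock 6.1 case xyz [24.4 -0.2] 151.7 tool dp [50.6 -0.6 -3.2] F [ 0.44 -0.67 -0.58] w -0.0001 yaw 0.287
```

View pics/scene4.png

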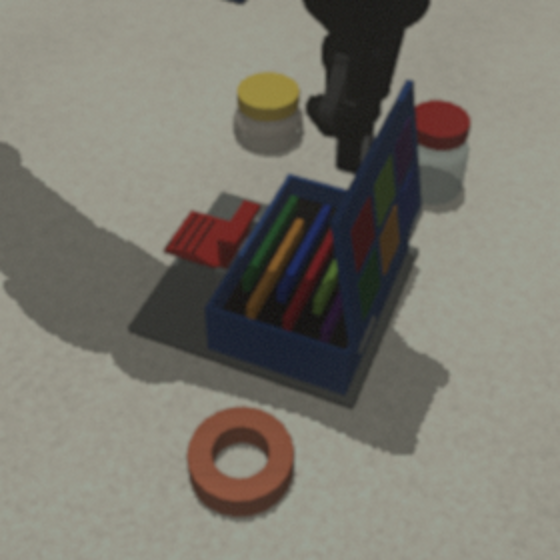

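The fingers are behind the lid near (360,150). The lid is now close to upright, and the case has not moved. I'll push it past upright, then back the hand out and up.

```bash
python3 -m pendant '[{"gripper":0,"dp":[12,0,-1],"angular":[0,0,0]},{"gripper":0,"dp":[12,0,0],"angular":[0,0,0]},{"gripper":0,"dp":[12,0,0],"angular":[0,0,0]},{"gripper":0,"dp":[10,0,0],"angular":[0,0,0]},{"gripper":0,"dp":[0,0,0],"angular":[0,0,0]},{"gripper":0,"dp":[-30,0,0],"angular":[0,0,0]},{"gripper":0,"dp":[-40,0,-20],"angular":[0,0,0]},{"gripper":0,"dp":[-40,0,-40],"angular":[0,0,0]},{"gripper":0,"dp":[-40,0,-40],"angular":[0,0,0]},{"gripper":0,"dp":[0,0,0],"angular":[0,0,0]}]'
python3 -m pendant '[{"gripper":0,"dp":[0,0,0],"angular":[0,0,0]},{"gripper":0,"dp":[0,0,0],"angular":[0,0,0]},{"gripper":0,"dp":[0,0,0],"angular":[0,0,0]},{"gripper":0,"dp":[0,0,0],"angular":[0,0,0]}]'
python3 - <<'E'
from h import *
to(75,0,155)
cv2.imwrite("pics/scene5.png",cv2.resize(capture("scene")["img"][140:420,180:460,::-1],(560,560)))
E
```

```text
clock: 7.4
position: [0.5073, -0.0044, 0.255]
orientation: [0.001, 0.99, 0.142, 0.002]
ft_force: [0.3, 0.0, 0.6]
gripper_width: -0.0001
grasp_force: 0.0
clock: 7.9
position: [0.5089, -0.0028, 0.2515]
orientation: [-0.0, 0.99, 0.143, -0.001]
ft_force: [0.4, 0.4, -0.1]
gripper_width: -0.0001
grasp_force: 0.0
clock 7.9 case xyz [-81.3   0.9] 251.5 tool dp [156.4  -0.4  96.3] F [ 0.41  0.42 -0.11] w -0.0001 yaw 0.287
```

View pics/scene5.png

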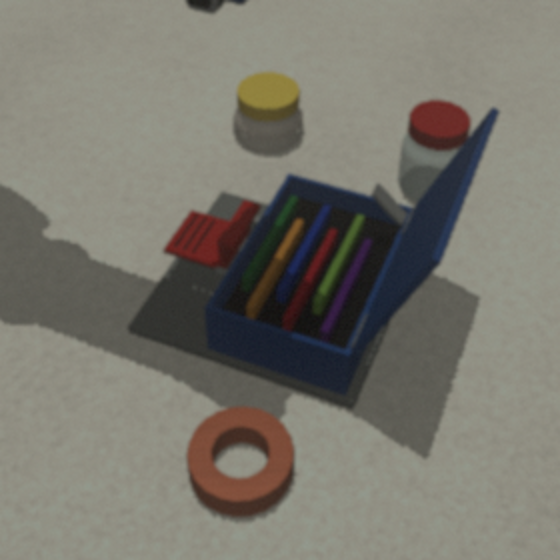

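The lid is leaning back on its stop, with its edge at (495,112). The tab is up, nothing else has moved and the hand is clear.

```bash
python3 -c "from cell import *;print(hand_in())"
```

```text
the job is handed in; nothing more can be done
None
```

The case is open and I've handed the job in (about 8 s on the robot clock); the last picture shows the lid back on its stop, the tab up, and the case, jar, tub and foil roll apparently unmoved, but hand-in returned no verdict.

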